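# Feel for the finger notch and spring the paint box open

### The arm

A 7-joint arm with a two-finger parallel gripper is mounted at the origin on the work surface. World frame = base frame: x ahead of the robot, y to its left, z up, the work surface at z = 0. Lengths are in m, angles in rad, forces in N, time in s.
With the tool pointing down it reaches from about 0.35 to 0.9 m from the base axis. Payload 7.2 kg.
Tool frame: the origin (TCP) lies at the very end of the fingers, on their centre line; the grasp point (between the pads) lies bot.tcp_to_grasp behind it (bot.tcp_to_grasp is the distance from the TCP to the grasp point, in m); x points along the fingers, z is the direction in which the jaws open and shut, and the axes are right-handed (so a half turn about x gives the same grasp; the last joint's range is limited). The gripper opens to 88 mm and grips with 3 to 60 N. Pads are 20 mm wide; open, the fingers measure 115 mm over their backs; the gripper's body (75 mm by 178 mm) begins 61 mm behind the grasp point.
Start: joints at [-1.304, 0.411, -0.013, 1.596, 0.006, 1.134, -0.082], TCP at [0.205, 0.59, 0.223] pointing down, gripper open.
Joint ranges: [-2.95, 2.95], [-0.29, 1.99], [-1.47, 1.44], [0.14, 2.54], [-1.03, 4.17], [0.13, 1.85], [-2.86, 2.86]. Speed limits (rad/s): [2.39, 2.39, 3.01, 3.01, 3.14, 3.14, 3.14].

### API

Orientations are given as a rotation vector (axis times angle).
In Python, from station import bot, eyes gives the robot as it stands. The module is installed in compiled form; this text tells all that it offers.
- The arm moves only by the shell command python3 -m handwheel 'ROWS' [FORCE]. ROWS is JSON, a list of rows, each a list of 5 numbers: the gripper command: -1 is fully open, 1 is shut, values between are in proportion, then the shift along the tool's x, y, z in cm, then the turn about the tool's x in degrees. A call has 1 to 12 rows; each row is the pose to reach, as a shift and turn from the pose commanded when the call began, along the tool's axes at that moment; what a row does not reach only later rows make up. A row lasts 1/10 s, in which the tool goes at most 50 mm and 8.59 degrees, less where a joint would pass 70% of its speed; a pose out of reach is approached as far as the arm can. A call with a gripper value outside its range is refused whole. The fingers move at their own pace and stop on an object; FORCE is the grip in N (left out, the last holds). Time passes only in rows, so rows that repeat a pose let the fingers close. It gives the time, the measured TCP pose, the force and the opening at its end, in the units of the state.
- bot.sense(): the state, without advancing time (a new reading comes with each control period).
- eyes.camera(name): name is "scene" or "top" or "wrist"; returns the picture (420x560x3 uint8, blue, green, red); there is no depth.
- eyes.camera_params(name): a dict with "camera_matrix" (3x3 intrinsics, pixels), "view" (4x4, takes a point from world to camera coordinates); the wrist camera has in their place "T_tool_cam" (4x4, takes a point from camera to tool coordinates, whose origin is the TCP and whose axes are the tool frame's). Camera axes: x right, y down, z forward; pixel columns grow to the right and rows downward; lengths in m; the calibration is good to about 2 mm. A picture is of the moment at which its call begins: read the wrist's pose just before it. camera_params takes no time and is no camera call.
- bot.hand_in(): hands the job in, once; it reports no verdict.
The state is a dict: "t": time; "q": joint angles; "qd": joint speeds; "joint_efforts": joint torques, N m; "tool_pos": TCP position; "orientation": TCP orientation; "force": force on the tool from outside, world axes, zero at the start; "moment": the same for the moment, N m; "opening": finger opening in m.
Only numpy, scipy, OpenCV 4.12 (cv2) and the standard library are available. Lean on these libraries where they do the work, as an engineer would, in place of code of your own. Each camera call takes 0.05 s, during which the arm holds its last target.

### The job

Open the shut wooden paint box; it has no handle, and its sprung lid is held by a little steel thumb lever sunk in a finger notch somewhere along the front rail. Rest a shut fingertip lightly on the top of the rail near either end, run it along the rail towards the middle to find the notch, then press the lever down inside the notch so that the lid springs fully open, and take the hand away. Pick nothing up, never lean hard on the box, and leave the two paint tubes, the jar and the palette knife where they are.

Things in the scene. Friction and masses are not known exactly. Their poses are not given: they have to be found in the camera images.
- paint_box: Shallow wooden paint box, fixed to the table: 290 mm front to back (its x), 400 wide (its y), 80 high. Origin: middle of its underside, 150 mm behind the front; -x is the front, towards the robot; z up. A darker wooden rail, 40 mm wide, runs along the top of the front edge, its flat top 80 mm above the table. Behind it lies the pale lid, level with it, hinged along the back.
- rail_middle (a point): Middle of the rail's top, half-way across its 40 mm width (130 mm in front of the box's origin); axes as the box's. The rail holds one finger notch: a gap 48 mm long along the rail, cut across its whole width, open at top and front. Its middle lies up to 55 mm left or right of this point, differently each time: feel for it (a fingertip wholly over it meets nothing) or see it.
- rail_left_end (a point): Left end of the rail (the box's +y end), 200 mm from its middle: point on the rail's top, half-way across its width, 80 mm above the table. Axes as the box's.
- rail_right_end (a point): Right end of the rail (the box's -y end), 200 mm from its middle: point on the rail's top, half-way across its width. Axes as the box's.
- catch (a joint): Flat steel thumb lever in the notch, 42 mm along the rail, 38 mm front to back, its top 9 mm below the rail's top. Its front tips down about a pin at the back, so a flat fingertip bears on it with its back edge. Angle: 0 at rest, 0.30 rad fully down; it lets the lid go at about 0.15 rad. Pressed at the rail's mid-width it starts to move at about 3 N, lets go 2 mm lower at 4 to 6 N, and springs back.
- lid (a joint): Angle of the lid about its hinge at the back: 0 shut, 1.75 rad fully open, leaning a little back. Once let go, its springs lift it with about 1 N at the front edge, in about 3 s; a hand above the box only holds it up, harmlessly, until taken away.
- tube_front: Loose metal paint tube with a blue band and black cap, 130 mm long, 24 mm thick, lying on the table in front of the box's left half. Origin: middle of its underside. To be left alone.
- tube_side: Loose metal paint tube with an orange band and black cap, 140 mm long, 24 mm thick, lying left of the box. Origin: middle of its underside. To be left alone.
- jar: Loose amber glass jar, 62 mm across, 78 mm high, standing right of the box. Origin: centre of its underside. To be left alone.
- knife: Loose palette knife, wooden handle and steel blade, 210 mm long, 17 mm thick, lying on the table in front of the box's right half. Origin: near its middle, on the table. To be left alone.

How it is judged:
By the outcome, as a careful person would: the job done as asked, in the order asked, and still so for the second after the job is handed in, with the robot touching nothing.
It also fails if it takes over 64 s, if anything falls off the work surface, if the arm or the gripper's body presses on something with over 40 N, if the wrist force passes 120 N, or if a joint passes its speed limit or range.

## Working session

There is one attempt and no reset: what is moved stays moved. The work goes in short steps, Python scripts to look and compute and a shell command to move; the robot and the scene stay as the last step left them, time stands still between calls to the robot, and variables do not carry over. Pictures are saved under pics/ and viewed, and the job is handed in when it is done.

```bash
mkdir -p pics; ls
python3 - <<'E'
from station import bot, eyes
import cv2, numpy as np
np.set_printoptions(precision=4,suppress=True)
s=bot.sense()
for k in("t","tool_pos","orientation","force","opening"):print(k,s[k])
for n in("scene","top"):
    cv2.imwrite(f"pics/{n}0.png",eyes.camera(n)); p=eyes.camera_params(n); print(n,p["camera_matrix"],p["view"])
print(eyes.camera_params("wrist"), bot.tcp_to_grasp)
E
```

```text
pics
t 0.0
tool_pos [0.2052 0.5898 0.2218]
orientation [-0.9602  1.3504  0.9585]
force [ 0.3459 -0.2156 -0.1589]
opening 0.0874505657713063
scene [[443.1844   0.     280.9218]
 [  0.     443.1844 212.0936]
 [  0.       0.       1.    ]] [[-0.0364  0.9991  0.0193  0.0008]
 [ 0.7443  0.04   -0.6666 -0.3966]
 [-0.6668 -0.0099 -0.7452  1.5644]
 [ 0.      0.      0.      1.    ]]
top [[416.5741   0.     278.4312]
 [  0.     416.5741 208.9694]
 [  0.       0.       1.    ]] [[ 0.0053 -1.      0.0025  0.022 ]
 [-0.9961 -0.0055 -0.0878  0.6016]
 [ 0.0878 -0.0021 -0.9961  0.9455]
 [ 0.      0.      0.      1.    ]]
{'camera_matrix': array([[294.5429,   0.    , 279.6258],
       [  0.    , 294.5429, 211.7133],
       [  0.    ,   0.    ,   1.    ]]), 'T_tool_cam': array([[-0.0004, -0.2585,  0.966 , -0.162 ],
       [ 0.0001, -0.966 , -0.2585,  0.0703],
       [ 1.    ,  0.    ,  0.0004,  0.0006],
       [ 0.    ,  0.    ,  0.    ,  1.    ]])} 0.0187
```

View pics/top0.png

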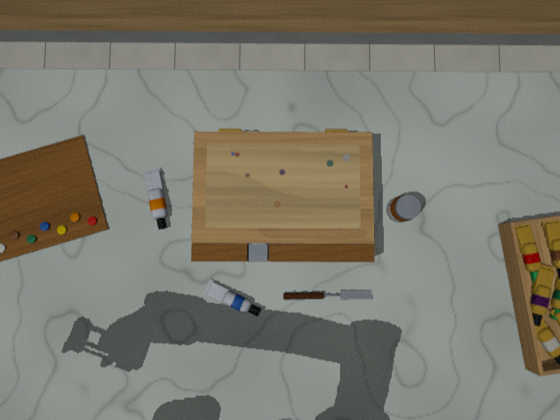

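View pics/scene0.png

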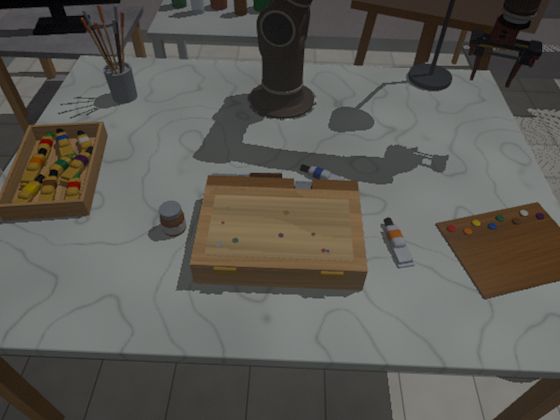

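The top view shows the box with corners near (192,243), (374,243), (192,261) and (374,261) on the rail. The grey lever is at columns 247–269. The blue tube is at about (233,298) and the knife runs along (285–372, 295). Next I'll measure these points.

```bash
cat > h.py <<'E'
import numpy as np, cv2
from station import bot, eyes
from scipy.spatial.transform import Rotation as R
np.set_printoptions(precision=4,suppress=True)
def px(name,u,v,z):
    p=eyes.camera_params(name);K=p["camera_matrix"];V=p["view"]
    d=V[:3,:3].T@np.linalg.solve(K,[u,v,1]);c=-V[:3,:3].T@V[:3,3]
    return c+d*(z-c[2])/d[2]
E
python3 - <<'E'
from h import *
im=cv2.imread("pics/top0.png")
cv2.imwrite("pics/topz.png",cv2.resize(im[225:325,180:390],None,fx=3.8,fy=3.8,interpolation=cv2.INTER_CUBIC))
for n,u,v,z in[("railFL",192,261,.08),("railFR",374,261,.08),("railBL",192,243,.08),("railBR",374,243,.08),("backL",194,132,.08),("backR",373,132,.08),("leverL",247,252,.071),("leverR",269,252,.071),("tubecap",260,310,.012),("tube",207,283,.012),("knife",285,295,.01),("knife2",372,295,.01)]:
    print(n,px("top",u,v,z))
s=bot.sense();print(R.from_rotvec(s["orientation"]).as_matrix())
E
```

```text
railFL [0.4819 0.2131 0.08  ]
railFR [ 0.4839 -0.1837  0.08  ]
railBL [0.5209 0.214  0.08  ]
railBR [ 0.5231 -0.1843  0.08  ]
backL [0.7687 0.2153 0.08  ]
backR [ 0.7711 -0.1857  0.08  ]
leverL [0.5019 0.0941 0.071 ]
leverR [0.5021 0.0456 0.071 ]
tubecap [0.3674 0.0667 0.012 ]
tube [0.4286 0.1907 0.012 ]
knife [0.4017 0.0088 0.01  ]
knife2 [ 0.4027 -0.194   0.01  ]
[[-0.0004 -0.9445  0.3286]
 [-0.0014  0.3286  0.9445]
 [-1.     -0.0001 -0.0014]]
```

View pics/topz.png

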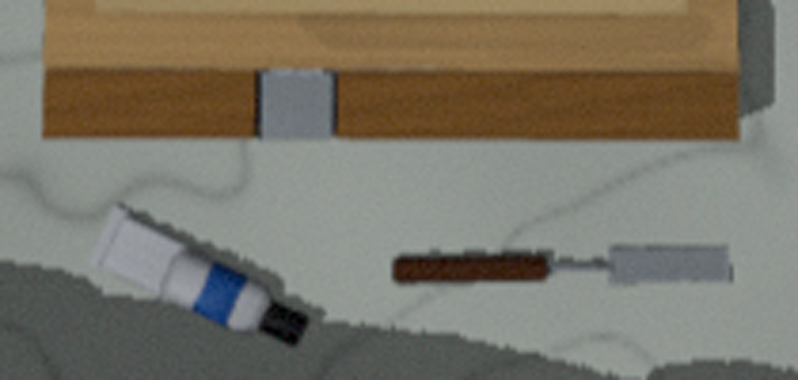

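The notch is at y ≈ 0.046–0.094, so its middle is about (0.502, 0.069). That is 55 mm left of the rail middle at y ≈ 0.015. The measured box width is 0.397–0.401, which agrees with the given 0.400. My plan is to start near the left end at about y = 0.185 with the tip shut and the jaws along the rail (turn −19.2°).

```bash
python3 -m handwheel '[[1,0,-3,-2,-3],[1,0,-7,-4.9,-8],[1,0,-11,-7.7,-14],[1,0,-15,-10.5,-19.2],[1,1,-19,-13.3,-19.2],[1,2,-23,-16.1,-19.2],[1,3,-27,-18.9,-19.2],[1,5,-31,-21.7,-19.2],[1,7,-35,-24.5,-19.2],[1,8,-38.5,-27,-19.2],[1,8.5,-40.9,-28.6,-19.2],[1,8.5,-40.9,-28.6,-19.2]]' 20; python3 -m handwheel '[[1,0,0,0,0],[1,0,0,0,0],[1,0,0,0,0]]'
python3 - <<'E'
from h import *
s=bot.sense();print(s["t"],s["tool_pos"],s["force"],s["opening"]);print(R.from_rotvec(s["orientation"]).as_matrix())
cv2.imwrite("pics/w1.png",eyes.camera("wrist"));cv2.imwrite("pics/t1.png",eyes.camera("top"))
E
```

```text
t: 1.3
tool_pos: [0.4994, 0.1808, 0.1365]
orientation: [-1.206, 1.215, 1.204]
force: [-0.1, 0.1, -0.2]
opening: 0.0004
t: 1.6
tool_pos: [0.497, 0.1873, 0.1379]
orientation: [-1.211, 1.207, 1.212]
force: [0.2, 0.4, -0.2]
opening: 0.0005
1.6 [0.497  0.1873 0.1379] [ 0.2301  0.4321 -0.2104] 0.0005007348177651595
[[-0.     -1.     -0.0027]
 [ 0.0006 -0.0027  1.    ]
 [-1.      0.      0.0006]]
```

View pics/w1.png

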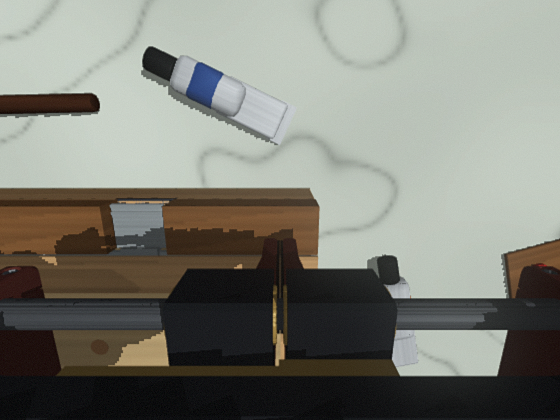

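View pics/t1.png

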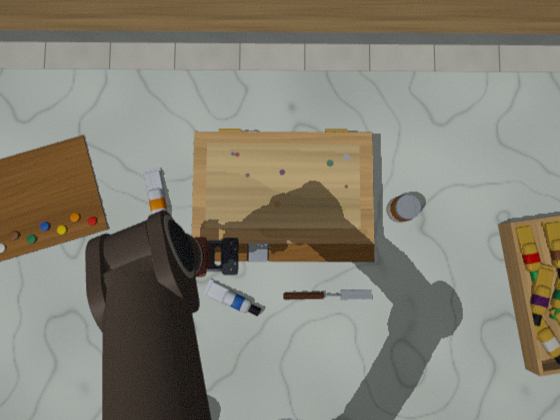

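The wrist view shows the rail, with the lever at about (138,228) and the rail's left end at about (318,225). The shut tip is near (280,250), above the rail about 25 mm inside that end. Next I'll lower it gently.

```bash
python3 -m handwheel '[[1,1.5,0,0,0],[1,3,0,0,0],[1,4.3,0,0,0],[1,5.2,0,0,0],[1,5.2,0,0,0],[1,5.2,0,0,0]]'; python3 -m handwheel '[[1,0.1,0,0,0],[1,0.2,0,0,0],[1,0.3,0,0,0]]';python3 -m handwheel '[[1,0.1,0,0,0],[1,0.1,0,0,0]]'
```

```text
t: 2.3
tool_pos: [0.4978, 0.1859, 0.0857]
orientation: [-1.21, 1.209, 1.21]
force: [0.1, 0.2, 0.6]
opening: 0.0008
t: 2.6
tool_pos: [0.4979, 0.1859, 0.083]
orientation: [-1.209, 1.208, 1.209]
force: [-0.4, 0.5, -0.7]
opening: 0.0007
t: 2.8
tool_pos: [0.4977, 0.1858, 0.0816]
orientation: [-1.209, 1.209, 1.209]
force: [-0.3, 0.4, 0.3]
opening: 0.0003
```

```bash
python3 -m handwheel '[[1,0.1,0,0,0],[1,0.1,0,0,0]]';python3 -m handwheel '[[1,0.07,0,0,0],[1,0.07,0,0,0]]'
```

```text
t: 3.0
tool_pos: [0.4977, 0.1858, 0.0806]
orientation: [-1.209, 1.209, 1.209]
force: [-0.2, 0.1, -0.2]
opening: 0.0
t: 3.2
tool_pos: [0.4977, 0.1858, 0.0804]
orientation: [-1.209, 1.209, 1.209]
force: [-1.7, -1.6, 6.7]
opening: 0.0004
```

```bash
python3 -m handwheel '[[1,-0.02,0,0,0],[1,-0.02,0,0,0]]';python3 -m handwheel '[[1,0,0,-0.3,0],[1,0,0,-0.6,0],[1,0,0,-1,0]]'
```

```text
t: 3.4
tool_pos: [0.4977, 0.1858, 0.0804]
orientation: [-1.209, 1.209, 1.209]
force: [-1.4, 0.2, 5.6]
opening: 0.0009
t: 3.7
tool_pos: [0.4982, 0.1764, 0.0804]
orientation: [-1.21, 1.207, 1.21]
force: [-0.1, 3.7, 4.1]
opening: 0.0004
```

```bash
python3 -m handwheel '[[1,0,0,-0.4,0],[1,0,0,-0.8,0],[1,0,0,-1.2,0],[1,0,0,-1.6,0],[1,0,0,-2,0]]';python3 -m handwheel '[[1,0,0,-0.4,0],[1,0,0,-0.8,0],[1,0,0,-1.2,0],[1,0,0,-1.6,0],[1,0,0,-2,0]]'
```

```text
t: 4.2
tool_pos: [0.498, 0.1559, 0.0804]
orientation: [-1.209, 1.208, 1.209]
force: [0.0, 4.5, 5.1]
opening: 0.0005
t: 4.7
tool_pos: [0.498, 0.1359, 0.0804]
orientation: [-1.209, 1.208, 1.209]
force: [0.9, 4.3, 5.4]
opening: 0.0005
```

```bash
python3 -m handwheel '[[1,0,0,-0.4,0],[1,0,0,-0.8,0],[1,0,0,-1.2,0],[1,0,0,-1.6,0],[1,0,0,-2,0]]';python3 -m handwheel '[[1,0,0,-0.3,0],[1,0,0,-0.6,0],[1,0,0,-0.9,0]]';python3 -m handwheel '[[1,0,0,-0.3,0],[1,0,0,-0.6,0],[1,0,0,-0.9,0]]'
```

```text
t: 5.2
tool_pos: [0.498, 0.1159, 0.0804]
orientation: [-1.209, 1.208, 1.209]
force: [0.2, 4.2, 5.7]
opening: 0.0006
t: 5.5
tool_pos: [0.498, 0.107, 0.0804]
orientation: [-1.209, 1.208, 1.209]
force: [0.6, 5.1, 5.9]
opening: 0.0004
t: 5.8
tool_pos: [0.498, 0.098, 0.0804]
orientation: [-1.209, 1.208, 1.209]
force: [0.8, 4.7, 5.8]
opening: 0.0008
```

```bash
python3 -m handwheel '[[1,0,0,-0.3,0],[1,0,0,-0.6,0]]';python3 -m handwheel '[[1,0,0,-0.3,0],[1,0,0,-0.6,0]]';python3 -m handwheel '[[1,0,0,-0.3,0],[1,0,0,-0.6,0]]';python3 -m handwheel '[[1,0,0,-0.3,0],[1,0,0,-0.6,0]]'
```

```text
t: 6.0
tool_pos: [0.4978, 0.0917, 0.0803]
orientation: [-1.209, 1.209, 1.209]
force: [0.4, 3.8, 4.7]
opening: 0.0002
t: 6.2
tool_pos: [0.4968, 0.0844, 0.0795]
orientation: [-1.209, 1.212, 1.21]
force: [1.5, -0.6, 1.0]
opening: 0.0004
t: 6.4
tool_pos: [0.4973, 0.079, 0.0798]
orientation: [-1.209, 1.21, 1.209]
force: [-1.2, -0.7, -1.2]
opening: 0.0001
t: 6.6
tool_pos: [0.4976, 0.0734, 0.0801]
orientation: [-1.209, 1.209, 1.209]
force: [0.0, -1.0, -0.4]
opening: 0.0007
```

The force vanished at y ≈ 0.085, and nothing supports the tip at 0.079 or 0.073. That fits the notch as seen (0.046–0.094). I'll centre the tip at y = 0.070 and lower it to the lever, which should be at about z = 0.071.

```bash
python3 -m handwheel '[[1,0,0,-0.33,0],[1,0,0,-0.33,0],[1,0,0,-0.33,0]]';python3 -m handwheel '[[1,0.2,0,0,0],[1,0.4,0,0,0],[1,0.6,0,0,0],[1,0.75,0,0,0],[1,0.75,0,0,0]]';python3 -m handwheel '[[1,0.1,0,0,0],[1,0.1,0,0,0]]';python3 -m handwheel '[[1,0.1,0,0,0],[1,0.1,0,0,0]]'
```

```text
t: 6.9
tool_pos: [0.4978, 0.0705, 0.0802]
orientation: [-1.209, 1.209, 1.209]
force: [0.6, -0.2, -0.1]
opening: 0.0006
t: 7.4
tool_pos: [0.4975, 0.0705, 0.0723]
orientation: [-1.209, 1.209, 1.21]
force: [-0.5, -0.3, 0.1]
opening: 0.0004
t: 7.6
tool_pos: [0.4977, 0.0705, 0.0716]
orientation: [-1.209, 1.209, 1.209]
force: [0.4, 1.4, 0.6]
opening: 0.0005
t: 7.8
tool_pos: [0.4973, 0.0705, 0.0707]
orientation: [-1.209, 1.21, 1.21]
force: [-2.9, -0.8, 4.9]
opening: 0.0006
```

```bash
python3 -m handwheel '[[1,0.07,0,0,0],[1,0.07,0,0,0]]';python3 -m handwheel '[[1,0.07,0,0,0],[1,0.07,0,0,0]]';python3 -m handwheel '[[1,0.07,0,0,0],[1,0.07,0,0,0]]'
python3 - <<'E'
from h import *
cv2.imwrite("pics/s2.png",eyes.camera("scene"))
E
```

```text
t: 8.0
tool_pos: [0.4968, 0.0705, 0.07]
orientation: [-1.209, 1.21, 1.211]
force: [-4.4, 0.7, 7.2]
opening: 0.0005
t: 8.2
tool_pos: [0.4964, 0.0705, 0.0693]
orientation: [-1.208, 1.211, 1.211]
force: [-5.5, 0.2, 8.5]
opening: 0.0001
t: 8.4
tool_pos: [0.4958, 0.0705, 0.0685]
orientation: [-1.208, 1.212, 1.212]
force: [-7.6, 1.0, 10.0]
opening: 0.0007
```

View pics/s2.png

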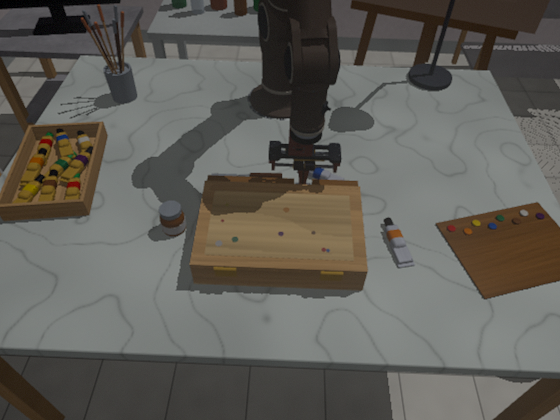

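The scene view shows the tip in the notch at about (305,182), with the lid still shut. I'll press a little further.

```bash
python3 -m handwheel '[[1,0.06,0,0,0],[1,0.06,0,0,0]]'
python3 - <<'E'
from h import *
im=eyes.camera("scene")
cv2.imwrite("pics/s3.png",cv2.resize(im[130:300,170:390],None,fx=3.5,fy=3.5))
E
```

```text
t: 8.65
tool_pos: [0.4953, 0.0705, 0.0677]
orientation: [-1.208, 1.213, 1.213]
force: [-8.1, 1.0, 9.5]
opening: 0.0003
```

View pics/s3.png

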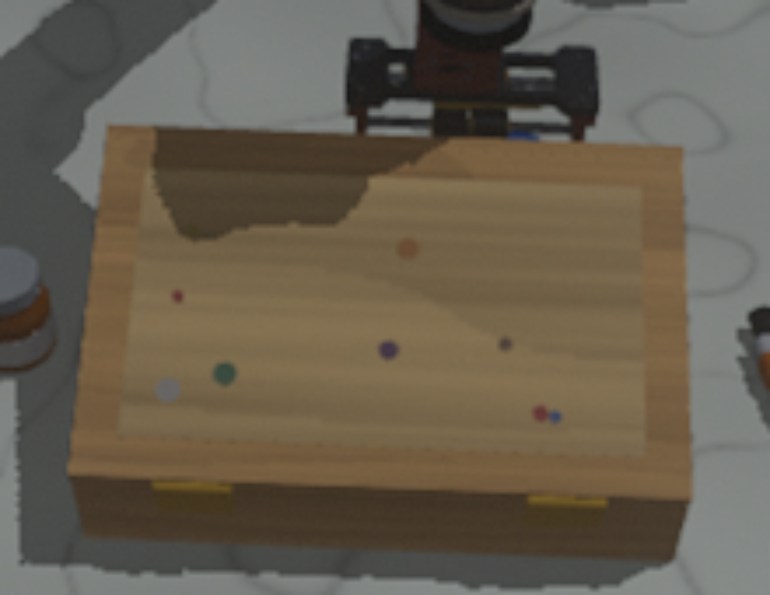

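The lid has sprung and is rising, since it now hides the rail. I'll let the lever up and draw back towards the robot.

```bash
python3 -m handwheel '[[1,-0.5,0,0,0],[1,-1.3,0.5,0,0],[1,-1.6,1.5,0,0],[1,-2,3,0,0],[1,-2.5,5,0,0],[1,-3,7.5,0,0],[1,-4,9.5,0,0],[1,-5,11,0,0],[1,-6,12,0,0],[1,-6,12,0,0]]'; for i in 1 2; do python3 -m handwheel '[[1,0,0,0,0],[1,0,0,0,0],[1,0,0,0,0],[1,0,0,0,0],[1,0,0,0,0],[1,0,0,0,0],[1,0,0,0,0],[1,0,0,0,0],[1,0,0,0,0],[1,0,0,0,0],[1,0,0,0,0],[1,0,0,0,0]]'; done
python3 - <<'E'
from h import *
cv2.imwrite("pics/s4.png",eyes.camera("scene"));cv2.imwrite("pics/t4.png",eyes.camera("top"))
E
```

```text
t: 9.7
tool_pos: [0.3769, 0.0706, 0.129]
orientation: [-1.21, 1.207, 1.209]
force: [0.4, -0.3, 0.0]
opening: 0.0004
t: 10.9
tool_pos: [0.3777, 0.0705, 0.128]
orientation: [-1.209, 1.209, 1.209]
force: [0.0, 0.6, 0.7]
opening: 0.0005
t: 12.1
tool_pos: [0.3778, 0.0705, 0.1279]
orientation: [-1.209, 1.209, 1.209]
force: [-0.3, -0.0, 0.3]
opening: 0.0002
```

View pics/s4.png

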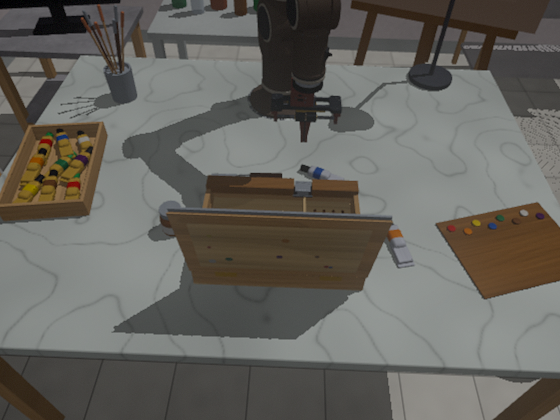

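View pics/t4.png

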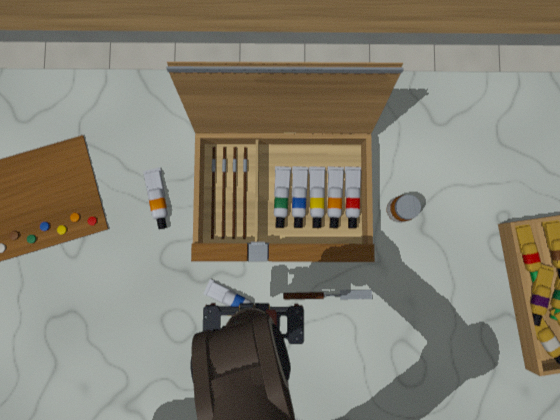

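The top view shows the lid standing open with its top edge at row ~66, columns 168–402. The tubes, jar and knife look unmoved. I'll wait briefly and check that the lid is at its stop.

```bash
python3 -m handwheel '[[1,0,0,0,0],[1,0,0,0,0],[1,0,0,0,0],[1,0,0,0,0],[1,0,0,0,0],[1,0,0,0,0],[1,0,0,0,0],[1,0,0,0,0],[1,0,0,0,0],[1,0,0,0,0],[1,0,0,0,0],[1,0,0,0,0]]'
python3 - <<'E'
from h import *
b=eyes.camera("top");cv2.imwrite("pics/t5.png",b)
a=cv2.imread("pics/t4.png");d=cv2.absdiff(a,b).max(2);print((d>25).sum())
a0=cv2.imread("pics/top0.png")
for n,(r0,r1,c0,c1) in dict(side=(160,235,135,178),jar=(180,230,380,430),knife=(285,303,315,380)).items():
    print(n,(cv2.absdiff(a0,b).max(2)[r0:r1,c0:c1]>40).sum())
p=eyes.camera_params("top")
for t in(1.4,1.6,1.75):
    X=np.array([.765-.25*np.cos(t),.015,.08+.25*np.sin(t),1]);c=(p["view"]@X)[:3];print(t,(p["camera_matrix"]@c/c[2])[:2])
print(bot.sense()["force"])
E
```

```text
t: 13.4
tool_pos: [0.3778, 0.0705, 0.128]
orientation: [-1.209, 1.209, 1.209]
force: [0.6, -0.7, 0.5]
opening: 0.0002
30
side 0
jar 131
knife 265
1.4 [285.5239 119.4892]
1.6 [285.682   89.2335]
1.75 [285.7207  68.3268]
[-0.5522  0.6528  0.4267]
```

```bash
python3 -c "
from station import bot
print(bot.hand_in())"
```

```text
the job is handed in; nothing more can be done
None
```

The paint box is open and the job is handed in, at about 13.5 s of the 64 s allowed.

**What I did:** I rested the shut fingertip on the rail near its left end and ran it towards the middle at about 4–7 N. Contact was lost at y ≈ 0.085, which agreed with the notch seen in the pictures, with its middle at about y = 0.070. I centred the tip there and pressed the lever down about 3 mm, with the vertical force peaking at about 10 N, until the lid sprang. Then I drew the hand back towards the robot.

**Last checks:**
- **Lid:** its top edge sits at row 66 in the top view; row 68 is expected for 1.75 rad. A second picture 1.2 s later showed it had not moved.
- **Hand:** the force on the tool is under 1 N on each axis (sensor noise), and the hand is clear of everything.
- **Loose things:** the side tube's pixels are unchanged. The jar and knife areas did differ from the first picture. I put that down to the arm's and lid's shadows, because both looked to be in the same place. The front tube is partly hidden by the hand, but the part in view has not moved.

**One disagreement:** the lever needed more than the stated 4–6 N. The tip's back edge bore about 5 mm behind the rail's mid-width, which gave it less leverage.

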